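# Find the binding cover roller and seat it in the wash carrier

## Task

Grit has got into the bearing of one of the three rollers from the sandbox cover, which stand in the aluminium bench block. Spin each wheel by hand with a light touch on its soft rim: a good one runs on freely, so see it go round a full turn or more, while the gritty one drags and stops as soon as you let go. Lift the gritty roller out by its square head and seat it, without forcing it, fully home in the empty socket of the red wash carrier, leaving the two good ones in the block and everything else where it is.

Things in the scene. Friction and masses are not known exactly. Their poses are not given: they have to be found in the camera images.
- roller_1_mid (a point): Stud-mounted guide roller, one of three alike. Point on the stud's axis half-way up the wheel; z up, x and y square to the flats of head and shank. Off-white wheel 48 mm across, 16 mm thick (8 mm above and below the point), turning on the stud. Above it the steel head to lift by, 16 x 16 mm, from 9.5 to 34 mm above the point. Head and shank do not turn with the wheel. About 170 g.
- roller_2_mid (a point): Guide roller like roller_1, same point and axes. Below the wheel of each: a 23 mm round collar with its underside 14 mm below the point, then a 12 x 12 mm square shank, 21 mm long, and a 9 mm conical nose narrowing to 6 mm, which ends 44 mm below the point.
- roller_3_mid (a point): Guide roller like roller_1, same point and axes. As found each stands in one of the block's sockets, collar on the block's top, flats parallel to the block's sides within about 0.1 rad, with 1 mm of play each side.
- wheel_1 (a joint): Angle of roller_1's wheel on its stud, rad, growing anticlockwise seen from above, no stops, counting on over full turns; -0.15 to 0.15 at the start. A blue mark near the rim on its upper face points along the roller's x at 0. Exactly one of the three wheels binds.
- wheel_2 (a joint): Angle of roller_2's wheel, as wheel_1. A free-running wheel has next to no drag: flicked at 4 rad/s or more (0.1 m/s at the rim) it runs on by itself for over a turn, in some seconds. The binding one drags with a steady 30 mN m (1.25 N at the rim) either way round and stops dead when let go.
- wheel_3 (a joint): Angle of roller_3's wheel, as wheel_1. Finger on tyre has a friction of about 0.6; the soft tyres take at most 25 N of finger contact (both fingers added). Pressing a finger against the rim with 3 to 10 N and wiping it along the tangent turns any of them, the binding one too. The rim hardly yields: 1 to 2 mm too far can pass the limit.
- block_top (a point): Centre of the top of the fixed aluminium bench block, 80 (x) x 250 (y) x 45 mm tall, top level; its y runs along the row of three square sockets 90 mm apart (at -90, 0 and 90 mm), sides parallel to x and y. The rollers stand in these sockets, in any order; wheel undersides 6 mm above the block's top.
- carrier_socket (a point): Mouth centre of the EMPTY socket in the top of the fixed red wash carrier (170 along x, 80 along y, 45 mm tall; the socket is 45 mm from its middle towards -x). Socket 14 x 14 mm, 36 mm deep, sides parallel to this frame's x and y: 1 mm play each side of a shank, any of four square positions. 90 mm away towards +x a roller fixed in the carrier stands 48 mm above its top.
- sherd: Dark grey coarseware sherd, curved, about 67 x 68 x 14 mm. Bystander. Origin under its centre.
- cork: Cork stopper, 35 mm across, 34 mm tall. Bystander. Origin under its centre.
- burnisher: Boxwood burnisher, 160 mm long, 17 mm thick, lying along its x. Bystander. Origin under its middle.
- tile: Reddish Roman roof tile corner, 75 x 60 mm, 40 mm tall at its flange. Bystander. Origin under its centre.
- brush: Small brush, 170 mm long, lying along its x. Bystander. Origin under its middle.
- jar: Amber jar with a white cap, 52 mm across, 65 mm tall. Bystander. Origin under its centre.
Mind the look-alikes: they are no part of the job. What is shaped like the part that bears roller_2_mid but pink is not meant. What is shaped like the part that bears roller_3_mid but yellow is not meant.

How it is judged:
By the outcome, as a careful person would: the job done as asked, in the order asked, and still so for the second after the job is handed in, with the robot touching nothing.
It also fails if it takes over 69 s, if anything falls off the work surface, if the arm or the gripper's body presses on something with over 40 N, if the wrist force passes 120 N, or if a joint passes its speed limit or range.

## Robot

A 6-joint arm with a two-finger parallel gripper is mounted at the origin on the work surface. World frame = base frame: x ahead of the robot, y to its left, z up, the work surface at z = 0. Lengths are in mm, angles in rad, forces in N, time in s.
With the tool pointing down it reaches from about 325 to 775 mm from the base axis. Payload 5.5 kg.
Tool frame: the origin (TCP) lies on the centre line of the jaws, within the pads' length; the fingertips stand arm.tip_extent ahead of it and the grasp point (between the pads) lies 6 mm ahead of it (arm.tip_extent is the distance from the TCP to the fingertips, in mm); x points along the fingers, y is the direction in which the jaws open and shut, and the axes are right-handed (so a half turn about x gives the same grasp; the last joint's range is limited). The gripper opens to 85 mm and grips with 20 to 120 N. Pads are 22 mm wide; open, the fingers measure 114 mm over their backs; the gripper's body (76 mm by 85 mm) begins 54 mm behind the grasp point. The pads swing forward as they close: fully open they stand 13 mm farther back than shut.
Start: joints at [1.257, 0.091, 1.231, -0, 1.82, -0.057], TCP at [152.396, 580.338, 256.275] pointing down, gripper open.
Joint ranges: [-2.87, 2.87], [-0.86, 2.18], [0.17, 2.46], [-1.51, 4.65], [0.06, 2.69], [-2.65, 2.65]. Speed limits (rad/s): [2.57, 2.57, 3.01, 3.14, 3.14, 3.14].

## Interface

Orientations are given as a unit quaternion [x, y, z, w].
In Python, from plant import arm gives the robot as it stands. The module is installed in compiled form; this text tells all that it offers.
- The arm moves only by the tool drive_tool, never from a script. Its argument "rows" is a list of rows, each an object of numbers: "x", "y", "z": the shift along the tool's x, y, z in cm; "wx", "wy", "wz": the turn, a rotation vector about the tool's x, y, z in degrees; "claw": the finger opening in cm, from 0 to 8.54. In form: [{"x": .., "y": .., "z": .., "wx": .., "wy": .., "wz": .., "claw": ..}, ...]. A call has 1 to 10 rows; each row is the pose to reach, as a shift and turn from the pose commanded when the call began, along the tool's axes at that moment; what a row does not reach only later rows make up. A row lasts 1/10 s, in which the tool goes at most 50 mm and 8.59 degrees, less where a joint would pass 70% of its speed; a pose out of reach is approached as far as the arm can. A call with a gripper value outside its range is refused whole. The fingers move at their own pace and stop on an object; "grip_force" is the grip in N (left out, the last holds). Time passes only in rows, so rows that repeat a pose let the fingers close. It gives the time, the measured TCP pose, the force and the opening at its end, in the units of the state.
- arm.read_state(): the state, without advancing time (a new reading comes with each control period).
- arm.capture(name): name is "scene" or "top"; returns the picture (420x560x3 uint8, red, green, blue); there is no depth.
- arm.camera_params(name): a dict with "fx", "fy", "cx", "cy" (pixels), "R" (3x3) and "t" (3): a world point X has camera coordinates R X + t. Camera axes: x right, y down, z forward; pixel columns grow to the right and rows downward; lengths in mm; the calibration is good to about 2 mm. A picture is of the moment at which its call begins. camera_params takes no time and is no camera call.
- arm.sign_off(): hands the job in, once; it reports no verdict.
The state is a dict: "time_s": time; "joints": joint angles; "qd": joint speeds; "joint_torque": joint torques, N m; "ee_pos": TCP position; "ee_rot": TCP orientation; "ft_force": force on the tool from outside, world axes, zero at the start; "ft_torque": the same for the moment, N m; "grip_width": opening from 0.0 (shut) to 1.0 (fully open).
Only numpy, scipy, OpenCV 4.12 (cv2) and the standard library are available. Lean on these libraries where they do the work, as an engineer would, in place of code of your own. Each camera call takes 0.05 s, during which the arm holds its last target. There are 200 camera calls.

## Working session

There is one attempt and no reset: what is moved stays moved. The work goes in short steps, Python scripts to look and compute and a tool call to move; the robot and the scene stay as the last step left them, time stands still between calls to the robot, and variables do not carry over. Pictures are saved under pics/ and viewed, about 8 in all and at most 12, crops included, and the job is handed in when it is done.

Besides the shell and the picture viewer there is one more tool, called after ">>>" as a command line: name --argument value ..., lists and objects as JSON in quotes. drive_tool: Moves the arm, as the interface text tells. Its arguments: {"type":"object","properties":{"rows":{"type":"array"},"grip_force":{"type":"number"}},"required":["rows"]}

```bash
mkdir -p pics
python3 - <<'E'
from plant import arm
import cv2,numpy as np
np.set_printoptions(precision=4,suppress=True)
for n in("scene","top"):
    i=arm.capture(n); np.save(f"pics/{n}0.npy",i); cv2.imwrite(f"pics/{n}0.png",i[:,:,::-1])
    p=arm.camera_params(n); print(n,p['fx'],p['fy'],p['cx'],p['cy'],np.array(p['R']),np.array(p['t']))
s=arm.read_state(); print(s, arm.tip_extent)
E
```

```text
scene 473.32056178092984 473.32056178092984 281.23195116274 208.19994380510312 [[ 0.1804  0.9836  0.0064]
 [ 0.7898 -0.141  -0.597 ]
 [-0.5863  0.1128 -0.8022]] [-167.3739 -383.0737 1371.7049]
top 391.15283147428147 391.15283147428147 289.8914712644817 217.57544453373308 [[ 0.009  -0.9999  0.0088]
 [-0.98   -0.0105 -0.1985]
 [ 0.1986 -0.0068 -0.9801]] [ 80.7463 541.1976 783.5983]
{'time_s': 0.1, 'joints': array([ 1.2573,  0.0918,  1.2318,  0.    ,  1.8198, -0.0567]), 'qd': array([ 0.0006, -0.0015, -0.0023, -0.0002, -0.0002, -0.0018]), 'joint_torque': array([  0.0043, -46.0212, -41.9221,   0.0002,   0.0105,   0.    ]), 'ee_pos': array([152.3226, 580.1155, 255.2306]), 'ee_rot': array([ 0.0899,  0.7014, -0.0912,  0.7012]), 'ft_force': array([ 0.101 , -0.4433,  0.5316]), 'ft_torque': array([-0.041 , -0.0221, -0.0183]), 'grip_width': 1.001239956145081} 25.0
```

View pics/top0.png

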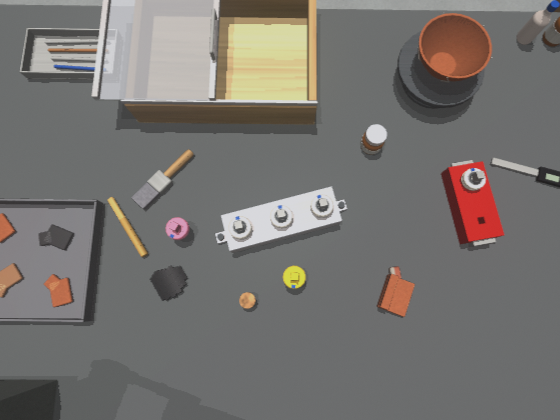

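View pics/scene0.png

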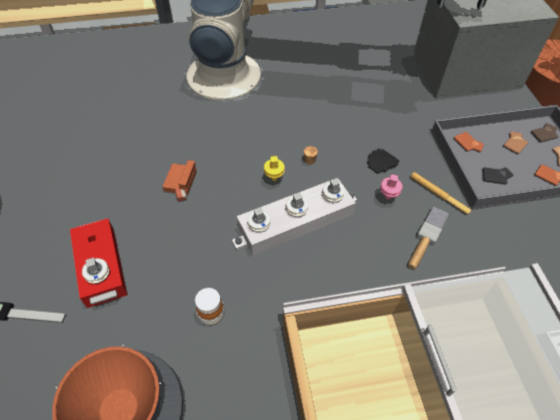

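The top view shows the block with three white rollers at about (241,228), (282,216) and (322,206). The red carrier has its empty socket at (481,220) and its fixed roller at (474,179). The look-alikes are pink (177,229) and yellow (294,278). Next is one enlarged crop to confirm, plus a model fit.

```bash
cat > h.py <<'E'
import numpy as np,cv2
from plant import arm
np.set_printoptions(precision=3,suppress=True)
def cam(n):
    p=arm.camera_params(n); return np.array([[p['fx'],0,p['cx']],[0,p['fy'],p['cy']],[0,0,1]]),np.array(p['R']),np.array(p['t'])
def proj(n,X):
    K,R,t=cam(n); c=(np.atleast_2d(X)@R.T+t)@K.T; return c[:,:2]/c[:,2:]
def ray(n,uv,z):
    K,R,t=cam(n); uv=np.atleast_2d(uv).astype(float); d=np.c_[uv,np.ones(len(uv))]@np.linalg.inv(K).T@R; o=-R.T@t
    return o+d*((z-o[2])/d[:,2])[:,None]
def snap(tag):
    for n in("scene","top"):
        i=arm.capture(n); np.save(f"pics/{n}{tag}.npy",i)
def crop(f,x0,y0,w,h,k):
    i=np.load(f"pics/{f}.npy")[y0:y0+h,x0:x0+w,::-1]; return cv2.resize(i,None,fx=k,fy=k,interpolation=cv2.INTER_CUBIC)
E
python3 - <<'E'
from h import *
print("rollers wheel top", ray("top",[[241,228],[282,216],[322,206]],67))
print("socket",ray("top",[481,220],45),"fixed",ray("top",[474,179],67))
for n,roi in(("top",(440,150,70,105)),("scene",(65,210,70,100))):
    i=np.load(f"pics/{n}0.npy").astype(int); m=((i[...,0]>120)&(i[...,1]<60)&(i[...,2]<60)).astype(np.uint8)
    x,y,w,h=roi; mm=np.zeros_like(m); mm[y:y+h,x:x+w]=m[y:y+h,x:x+w]
    c=max(cv2.findContours(mm,0,2)[0],key=cv2.contourArea); print(n,cv2.minAreaRect(c),cv2.boxPoints(cv2.minAreaRect(c)))
C=np.zeros((600,800,3),np.uint8)
C[:300,:560]=crop("top0",212,182,140,75,4); C[300:,:560]=crop("scene0",230,172,140,75,4)
a=crop("top0",445,155,60,95,3);C[:285,560:740]=a
a=crop("scene0",68,215,60,95,3);C[300:585,560:740]=a
cv2.imwrite("pics/crop1.png",C)
E
```

```text
rollers wheel top [[514.362 188.298  67.   ]
 [540.934 102.821  67.   ]
 [563.507  18.27   67.   ]]
socket [[ 541.262 -328.955   45.   ]] fixed [[ 626.968 -310.601   67.   ]]
top ((475.0849304199219, 201.0471649169922), (79.80648040771484, 35.851104736328125), 74.05460357666016) [[446.887 167.604]
 [481.359 157.755]
 [503.283 234.491]
 [468.811 244.34 ]]
scene ((94.26923370361328, 258.3461608886719), (72.56297302246094, 43.53778076171875), 78.69007110595703) [[ 65.808 227.038]
 [108.5   218.5  ]
 [122.731 289.654]
 [ 80.038 298.192]]
```

View pics/crop1.png

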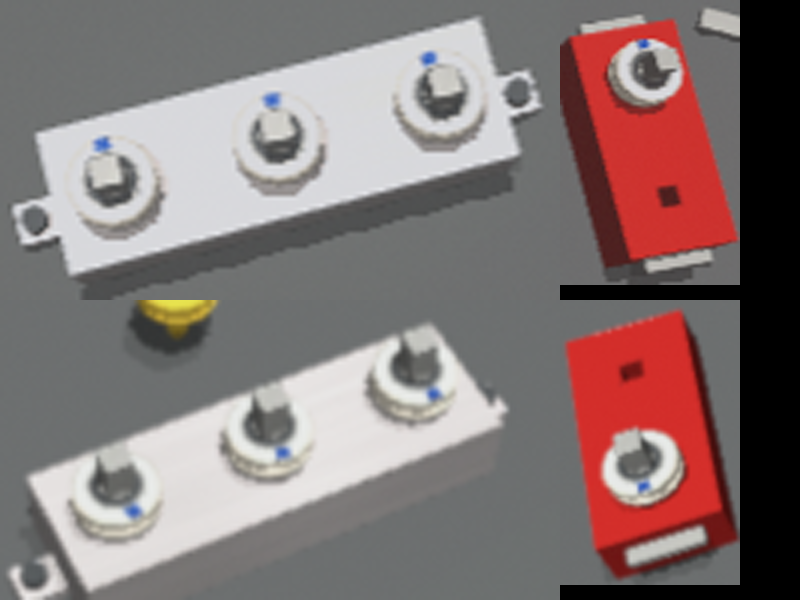

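The crops confirm three off-white rollers in the aluminium block, with blue marks pointing roughly block +x. The red carrier has one dark square empty socket and one fixed roller. I fit the poses from the corner pixels of both views.

Run:
```python
from h import *
from scipy.optimize import least_squares
def px(l,x0,y0,k,ox=0,oy=0): l=np.array(l,float)-[ox,oy]; return (l+.5)/k-.5+[x0,y0]
bt=px([(37,133),(478,17),(520,158),(72,275)],212,182,4)
bs=px([(30,478),(432,323),(502,428),(90,590)],230,172,4,0,300)
ct=px([(570,38),(674,21),(737,240),(630,262)],445,155,3,560,0)
cs=px([(567,342),(683,312),(723,515),(598,550)],68,215,3,560,300)
def fit(name,uvt,uvs,sx,sy,z,extra=[]):
    for n,uv in(("top",uvt),("scene",uvs)):
        P=ray(n,uv,z)[:,:2]; c=P.mean(0); d=np.sort([np.linalg.norm(P[i]-P[(i+1)%4]) for i in range(4)])
        print(name,n,"centre",c,"sides",d)
        L=max([(P[(i+1)%4]-P[i]) for i in range(4)],key=np.linalg.norm); L2=[P[(i+1)%4]-P[i] for i in range(4) if np.linalg.norm(P[(i+1)%4]-P[i])>120]
        print("  long-edge angles",[np.degrees(np.arctan2(v[1],v[0])) for v in L2])
fit("block",bt,bs,80,250,45); fit("carrier",ct,cs,170,80,45)
print("sock top",ray("top",px([(669,195)],445,155,3,560,0),45),"scene",ray("scene",px([(631,371)],68,215,3,560,300),45))
# head top centres z=93, wheel centres
for n,hd,x0,y0,oy in(("top",[(105,170),(278,130),(444,80)],212,182,0),("scene",[(115,460),(271,401),(421,341)],230,172,300)):
    print(n,"heads",ray(n,px(hd,x0,y0,4,0,oy),93))
for n,bl,x0,y0,oy in(("top",[(102,144),(272,100),(428,58)],212,182,0),("scene",[(133,511),(282,453),(433,394)],230,172,300)):
    print(n,"blue",ray(n,px(bl,x0,y0,4,0,oy),67))
```

```text
block top centre [541.543 104.676] sides [ 79.931  81.799 248.305 249.004]
  long-edge angles [np.float64(-74.1872059481456), np.float64(105.3820090500598)]
block scene centre [541.176 105.399] sides [ 79.048  82.381 246.443 249.961]
  long-edge angles [np.float64(105.82772380588625), np.float64(-74.9288349021924)]
carrier top centre [ 584.293 -320.491] sides [ 80.132  80.265 167.83  170.348]
  long-edge angles [np.float64(-169.45852685163194), np.float64(10.505647747368025)]
carrier scene centre [ 584.748 -319.845] sides [ 78.301  79.953 170.844 171.53 ]
  long-edge angles [np.float64(10.308527661138458), np.float64(-169.12933139301518)]
sock top [[ 542.001 -329.021   45.   ]] scene [[ 539.392 -329.701   45.   ]]
top heads [[517.759 191.796  93.   ]
 [539.453 104.303  93.   ]
 [566.664  19.28   93.   ]]
scene heads [[567.429  18.036  93.   ]
 [543.95  104.119  93.   ]
 [518.06  191.491  93.   ]]
top blue [[536.427 197.191  67.   ]
 [561.159 108.115  67.   ]
 [585.042  25.311  67.   ]]
scene blue [[582.41   24.295  67.   ]
 [559.433 107.79   67.   ]
 [534.876 196.523  67.   ]]
```

```bash
cat >> h.py <<'E'
from scipy.spatial.transform import Rotation as Ro
def st():
    s=arm.read_state(); s['M']=Ro.from_quat(s['ee_rot']).as_matrix(); return s
def rel(p,yaw_y):
    """tool shift (cm) and turn (deg) from now to TCP p, tool down, tool y at world angle yaw_y deg"""
    s=st(); M=s['M']; a=np.radians(yaw_y); y=np.array([np.cos(a),np.sin(a),0]); x=np.array([0,0,-1.]); T=np.c_[x,y,np.cross(x,y)]
    print("t",s['time_s'],"pos",s['ee_pos'],"F",s['ft_force'],"grip",s['grip_width'],"tool y ang",np.degrees(np.arctan2(M[1,1],M[0,1])))
    print("shift cm",M.T@(np.array(p)-s['ee_pos'])/10,"turn deg",Ro.from_matrix(M.T@T).as_rotvec(degrees=True))
E
python3 - <<'E'
from h import *
s=st();print(s['M'])
u=np.array([np.cos(np.radians(15.1)),np.sin(np.radians(15.1))])
S=np.array([[517.9,191.9],[541.4,105.0],[564.8,18.1]])
start=S-u*(24+11+20); print(start)
for yy in(105.1,-74.9): rel([*start[0],110],yy)
E
```

```text
[[-0.001  0.254  0.967]
 [-0.002  0.967 -0.254]
 [-1.    -0.002 -0.   ]]
[[464.799 177.572]
 [488.299  90.672]
 [511.699   3.772]]
t 0.1 pos [152.323 580.115 255.231] F [ 0.101 -0.443  0.532] grip 1.001239956145081 tool y ang 75.28575800163672
shift cm [ 14.575 -30.971  40.449] turn deg [-29.814  -0.033   0.101]
t 0.1 pos [152.323 580.115 255.231] F [ 0.101 -0.443  0.532] grip 1.001239956145081 tool y ang 75.28575800163672
shift cm [ 14.575 -30.971  40.449] turn deg [150.186   0.136   0.045]
```

>>> drive_tool --rows '[{"x": 3,"y": -31,"z": 40.4,"wx": -29.8,"claw": 0},{"x": 3,"y": -31,"z": 40.4,"wx": -29.8,"claw": 0},{"x": 3,"y": -31,"z": 40.4,"wx": -29.8,"claw": 0},{"x": 3,"y": -31,"z": 40.4,"wx": -29.8,"claw": 0},{"x": 3,"y": -31,"z": 40.4,"wx": -29.8,"claw": 0},{"x": 10,"y": -31,"z": 40.4,"wx": -29.8,"claw": 0},{"x": 10,"y": -31,"z": 40.4,"wx": -29.8,"claw": 0},{"x": 10,"y": -31,"z": 40.4,"wx": -29.8,"claw": 0},{"x": 10,"y": -31,"z": 40.4,"wx": -29.8,"claw": 0},{"x": 10,"y": -31,"z": 40.4,"wx": -29.8,"claw": 0}]' --grip_force 30

```text
validation failed for argument at $.ro...
```

Run:
```python
from h import *
rel([464.8,177.6,81],105.1)
```

```text
t 0.1 pos [152.323 580.115 255.231] F [ 0.101 -0.443  0.532] grip 1.001239956145081 tool y ang 75.28575800163672
shift cm [ 17.475 -30.963  40.449] turn deg [-29.814  -0.033   0.101]
```

>>> drive_tool --rows '[{"x": 3,"y": -31,"z": 40.4,"wx": -29.8,"wy": 0,"wz": 0,"claw": 0},{"x": 3,"y": -31,"z": 40.4,"wx": -29.8,"wy": 0,"wz": 0,"claw": 0},{"x": 3,"y": -31,"z": 40.4,"wx": -29.8,"wy": 0,"wz": 0,"claw": 0},{"x": 3,"y": -31,"z": 40.4,"wx": -29.8,"wy": 0,"wz": 0,"claw": 0},{"x": 3,"y": -31,"z": 40.4,"wx": -29.8,"wy": 0,"wz": 0,"claw": 0},{"x": 10,"y": -31,"z": 40.4,"wx": -29.8,"wy": 0,"wz": 0,"claw": 0},{"x": 10,"y": -31,"z": 40.4,"wx": -29.8,"wy": 0,"wz": 0,"claw": 0},{"x": 10,"y": -31,"z": 40.4,"wx": -29.8,"wy": 0,"wz": 0,"claw": 0},{"x": 10,"y": -31,"z": 40.4,"wx": -29.8,"wy": 0,"wz": 0,"claw": 0},{"x": 10,"y": -31,"z": 40.4,"wx": -29.8,"wy": 0,"wz": 0,"claw": 0}]' --grip_force 30

```text
time_s: 1.1
ee_pos: [448.2, 197.9, 164.3]
ee_rot: [-0.093, 0.701, 0.093, 0.701]
ft_force: [0.8, 0.7, 0.2]
grip_width: 0.006
```

Run:
```python
from h import *
rel([464.8,177.6,81],105.1)
```

```text
t 1.1 pos [448.184 197.88  164.325] F [0.754 0.732 0.164] grip 0.005944750329124299 tool y ang 105.08663648695855
shift cm [ 8.332 -2.391  1.077] turn deg [-0.013 -0.003 -0.004]
```

>>> drive_tool --rows '[{"x": 5,"y": -3.3,"z": 1.1,"wx": 0,"wy": 0,"wz": 0,"claw": 0},{"x": 8.6,"y": -3.3,"z": 1.1,"wx": 0,"wy": 0,"wz": 0,"claw": 0},{"x": 8.6,"y": -3.3,"z": 1.8,"wx": 0,"wy": 0,"wz": 0,"claw": 0},{"x": 8.6,"y": -3.3,"z": 2.6,"wx": 0,"wy": 0,"wz": 0,"claw": 0},{"x": 8.6,"y": -3.3,"z": 2.6,"wx": 0,"wy": 0,"wz": 0,"claw": 0}]'

```text
time_s: 1.6
ee_pos: [483.4, 176.0, 82.5]
ee_rot: [-0.093, 0.699, 0.094, 0.703]
ft_force: [0.1, 0.8, 0.5]
grip_width: -0.0
```

Run:
```python
from h import *
rel([483,182.5,78],105.1)
snap("1")
C=np.zeros((600,800,3),np.uint8)
C[:600,:800]=crop("scene1",230,140,160,120,5)
cv2.imwrite("pics/c2.png",C)
```

```text
t 1.6 pos [483.422 176.011  82.501] F [0.064 0.812 0.463] grip -0.00047386080318867924 tool y ang 105.14348560590011
shift cm [0.451 0.637 0.127] turn deg [ 0.043  0.285 -0.016]
```

View pics/c2.png

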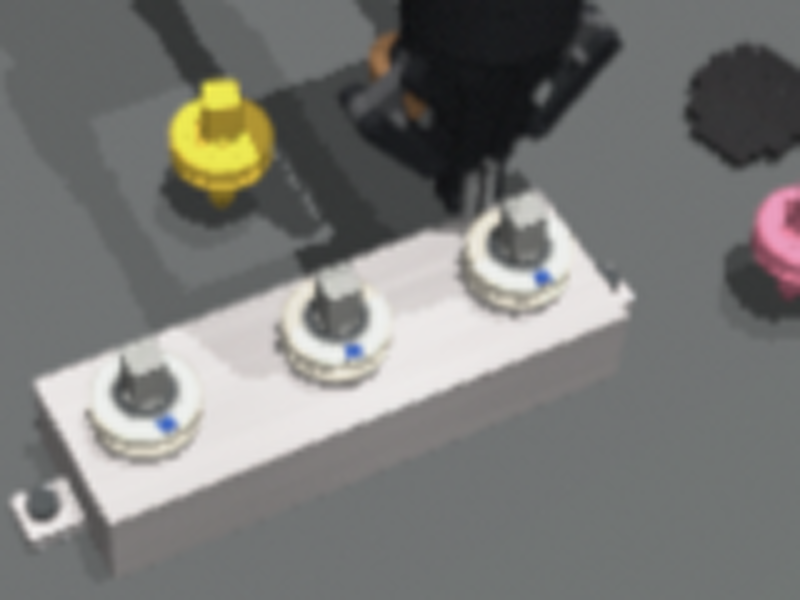

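The finger stands just behind the left roller's rim at (480,190). I now creep into contact.

>>> drive_tool --rows '[{"x": 0.4,"y": 0,"z": 0.1,"wx": 0,"wy": 0.3,"wz": 0,"claw": 0},{"x": 0.4,"y": 0,"z": 0.18,"wx": 0,"wy": 0.3,"wz": 0,"claw": 0},{"x": 0.4,"y": 0,"z": 0.18,"wx": 0,"wy": 0.3,"wz": 0,"claw": 0}]'

```text
time_s: 2.0
ee_pos: [483.0, 175.3, 75.5]
ee_rot: [-0.093, 0.703, 0.093, 0.699]
ft_force: [0.5, -0.2, -0.2]
grip_width: 0.001
```

>>> drive_tool --rows '[{"x": -0.2,"y": 0,"z": 0.1,"wx": 0,"wy": -0.3,"wz": 0,"claw": 0},{"x": -0.2,"y": 0,"z": 0.15,"wx": 0,"wy": -0.3,"wz": 0,"claw": 0},{"x": -0.2,"y": 0,"z": 0.15,"wx": 0,"wy": -0.3,"wz": 0,"claw": 0}]'

```text
time_s: 2.3
ee_pos: [484.5, 175.5, 77.4]
ee_rot: [-0.093, 0.701, 0.093, 0.701]
ft_force: [0.9, 0.5, 0.7]
grip_width: 0.002
```

>>> drive_tool --rows '[{"x": 0,"y": 0,"z": 0.06,"wx": 0,"wy": 0,"wz": 0,"claw": 0},{"x": 0,"y": 0,"z": 0.1,"wx": 0,"wy": 0,"wz": 0,"claw": 0},{"x": 0,"y": 0,"z": 0.1,"wx": 0,"wy": 0,"wz": 0,"claw": 0}]'

```text
time_s: 2.6
ee_pos: [485.3, 175.7, 77.1]
ee_rot: [-0.093, 0.701, 0.093, 0.701]
ft_force: [-0.7, 0.1, 0.0]
grip_width: 0.002
```

>>> drive_tool --rows '[{"x": 0,"y": 0,"z": 0.06,"wx": 0,"wy": 0,"wz": 0,"claw": 0},{"x": 0,"y": 0,"z": 0.1,"wx": 0,"wy": 0,"wz": 0,"claw": 0},{"x": 0,"y": 0,"z": 0.1,"wx": 0,"wy": 0,"wz": 0,"claw": 0}]'

```text
time_s: 2.9
ee_pos: [486.2, 175.9, 77.1]
ee_rot: [-0.093, 0.701, 0.093, 0.701]
ft_force: [-2.1, 0.1, 0.4]
grip_width: -0.003
```

>>> drive_tool --rows '[{"x": 0,"y": 0,"z": 0.05,"wx": 0,"wy": 0,"wz": 0,"claw": 0},{"x": 0,"y": 0,"z": 0.05,"wx": 0,"wy": 0,"wz": 0,"claw": 0}]'

```text
time_s: 3.1
ee_pos: [486.5, 176.0, 77.2]
ee_rot: [-0.093, 0.701, 0.093, 0.701]
ft_force: [-3.9, -0.8, 3.1]
grip_width: 0.006
```

>>> drive_tool --rows '[{"x": 0,"y": 0.8,"z": 0.03,"wx": 0,"wy": 0,"wz": 0,"claw": 0},{"x": 0,"y": 2.1,"z": 0.03,"wx": 0,"wy": 0,"wz": 0,"claw": 0},{"x": 0,"y": 3.4,"z": 0.0,"wx": 0,"wy": 0,"wz": 0,"claw": 0},{"x": 0,"y": 3.6,"z": -1.2,"wx": 0,"wy": 0,"wz": 0,"claw": 0}]'

```text
time_s: 3.5
ee_pos: [466.4, 209.5, 77.3]
ee_rot: [-0.093, 0.7, 0.094, 0.702]
ft_force: [-1.3, 0.1, 0.4]
grip_width: 0.002
```

```bash
cat >> h.py <<'E'
def watch(c,n):
    """track blue mark of wheel at block socket c in scene view; prints angle (deg, from block x) per capture"""
    out=[]; fr=[]
    for k in range(n):
        i=arm.capture("scene").astype(int); uv=proj("scene",[[*c,67]])[0]; x,y=np.round(uv).astype(int)
        w=i[y-16:y+17,x-16:x+17]; fr.append(w.astype(np.uint8)); b=np.clip(w[...,2]-w[...,:2].max(2)-30,0,None); 
        if b.sum()<60: out.append(None); continue
        g=np.mgrid[y-16:y+17,x-16:x+17]; p=ray("scene",[(g[1]*b).sum()/b.sum(),(g[0]*b).sum()/b.sum()],67)[0,:2]-c
        out.append(round(float(np.degrees(np.arctan2(p[1],p[0]))-15.1)))
    print("t",arm.read_state()['time_s'],out); return fr
S=np.array([[517.9,191.9],[541.4,105.0],[564.8,18.1]])
E
python3 - <<'E'
from h import *
f=watch(S[0],20); np.save("pics/w1.npy",f)
print(arm.read_state()['ee_pos'])
E
```

```text
t 4.5 [-44, -44, -44, -44, -44, -44, -44, -44, -44, -44, -44, -44, -44, -44, -44, -44, -44, -44, -44, -44]
[465.875 207.755  77.172]
```

>>> drive_tool --rows '[{"x": 0,"y": -5,"z": 0,"wx": 0,"wy": 0,"wz": 0,"claw": 0},{"x": 0,"y": -10,"z": 0,"wx": 0,"wy": 0,"wz": 0,"claw": 0},{"x": 0,"y": -12.6,"z": 0,"wx": 0,"wy": 0,"wz": 0,"claw": 0},{"x": 0,"y": -12.6,"z": 0.5,"wx": 0,"wy": 0,"wz": 0,"claw": 0},{"x": 0,"y": -12.6,"z": 0.9,"wx": 0,"wy": 0,"wz": 0,"claw": 0},{"x": 0,"y": -12.6,"z": 0.9,"wx": 0,"wy": 0,"wz": 0,"claw": 0}]'

```text
time_s: 5.1
ee_pos: [507.6, 89.4, 77.1]
ee_rot: [-0.093, 0.701, 0.093, 0.701]
ft_force: [0.5, 0.6, -0.8]
grip_width: 0.001
```

>>> drive_tool --rows '[{"x": 0,"y": 0,"z": 0.1,"wx": 0,"wy": 0,"wz": 0,"claw": 0},{"x": 0,"y": 0,"z": 0.15,"wx": 0,"wy": 0,"wz": 0,"claw": 0},{"x": 0,"y": 0,"z": 0.15,"wx": 0,"wy": 0,"wz": 0,"claw": 0}]'

```text
time_s: 5.4
ee_pos: [508.7, 89.5, 77.1]
ee_rot: [-0.093, 0.701, 0.093, 0.701]
ft_force: [0.5, 0.3, 0.5]
grip_width: -0.002
```

>>> drive_tool --rows '[{"x": 0,"y": 0,"z": 0.08,"wx": 0,"wy": 0,"wz": 0,"claw": 0},{"x": 0,"y": 0,"z": 0.08,"wx": 0,"wy": 0,"wz": 0,"claw": 0}]'

```text
time_s: 5.6
ee_pos: [509.6, 89.2, 77.2]
ee_rot: [-0.093, 0.701, 0.093, 0.701]
ft_force: [0.1, 0.2, -0.2]
grip_width: 0.005
```

>>> drive_tool --rows '[{"x": 0,"y": 0,"z": 0.06,"wx": 0,"wy": 0,"wz": 0,"claw": 0},{"x": 0,"y": 0,"z": 0.06,"wx": 0,"wy": 0,"wz": 0,"claw": 0}]'

```text
time_s: 5.8
ee_pos: [510.0, 89.1, 77.2]
ee_rot: [-0.093, 0.701, 0.093, 0.701]
ft_force: [-0.9, -0.9, 0.2]
grip_width: 0.0
```

>>> drive_tool --rows '[{"x": 0,"y": 0,"z": 0.06,"wx": 0,"wy": 0,"wz": 0,"claw": 0},{"x": 0,"y": 0,"z": 0.06,"wx": 0,"wy": 0,"wz": 0,"claw": 0}]'

```text
time_s: 6.0
ee_pos: [510.6, 89.2, 77.2]
ee_rot: [-0.093, 0.701, 0.093, 0.701]
ft_force: [-1.5, -0.5, 1.0]
grip_width: -0.0
```

>>> drive_tool --rows '[{"x": 0,"y": 0,"z": 0.05,"wx": 0,"wy": 0,"wz": 0,"claw": 0},{"x": 0,"y": 0,"z": 0.05,"wx": 0,"wy": 0,"wz": 0,"claw": 0}]'

```text
time_s: 6.2
ee_pos: [510.9, 89.3, 77.2]
ee_rot: [-0.093, 0.701, 0.093, 0.701]
ft_force: [-4.2, -1.0, 2.8]
grip_width: -0.002
```

>>> drive_tool --rows '[{"x": 0,"y": 0.8,"z": 0.03,"wx": 0,"wy": 0,"wz": 0,"claw": 0},{"x": 0,"y": 2.4,"z": 0.03,"wx": 0,"wy": 0,"wz": 0,"claw": 0},{"x": 0,"y": 4.0,"z": 0.0,"wx": 0,"wy": 0,"wz": 0,"claw": 0},{"x": 0,"y": 4.2,"z": -1.2,"wx": 0,"wy": 0,"wz": 0,"claw": 0}]'

```text
time_s: 6.6
ee_pos: [489.3, 128.6, 77.3]
ee_rot: [-0.093, 0.7, 0.094, 0.702]
ft_force: [0.4, 0.2, 1.1]
grip_width: -0.002
```

Run:
```python
from h import *
f=watch(S[1],40); np.save("pics/w2.npy",f)
print(arm.read_state()['ee_pos'])
```

```text
t 8.6 [-150, -169, None, None, None, 110, 91, 72, 53, 33, 14, -5, -23, -41, -60, -77, -95, -111, -128, -145, -159, -172, None, None, None, None, 110, 97, 83, 69, 55, 40, 27, 14, 1, -12, -24, -36, -48, -60]
[488.723 126.879  77.182]
```

The middle wheel runs on freely for more than a full turn. Now the third.

>>> drive_tool --rows '[{"x": 0,"y": -5,"z": 0,"wx": 0,"wy": 0,"wz": 0,"claw": 0},{"x": 0,"y": -10,"z": 0,"wx": 0,"wy": 0,"wz": 0,"claw": 0},{"x": 0,"y": -13.2,"z": 0,"wx": 0,"wy": 0,"wz": 0,"claw": 0},{"x": 0,"y": -13.2,"z": 0.5,"wx": 0,"wy": 0,"wz": 0,"claw": 0},{"x": 0,"y": -13.2,"z": 0.9,"wx": 0,"wy": 0,"wz": 0,"claw": 0},{"x": 0,"y": -13.2,"z": 0.95,"wx": 0,"wy": 0,"wz": 0,"claw": 0},{"x": 0,"y": -13.2,"z": 0.95,"wx": 0,"wy": 0,"wz": 0,"claw": 0}]'

```text
time_s: 9.3
ee_pos: [532.1, 3.1, 77.1]
ee_rot: [-0.093, 0.701, 0.094, 0.701]
ft_force: [0.5, -0.0, 0.3]
grip_width: 0.001
```

>>> drive_tool --rows '[{"x": 0,"y": 0,"z": 0.05,"wx": 0,"wy": 0,"wz": 0,"claw": 0},{"x": 0,"y": 0,"z": 0.09,"wx": 0,"wy": 0,"wz": 0,"claw": 0},{"x": 0,"y": 0,"z": 0.09,"wx": 0,"wy": 0,"wz": 0,"claw": 0}]'

```text
time_s: 9.6
ee_pos: [533.0, 2.6, 77.2]
ee_rot: [-0.093, 0.701, 0.093, 0.701]
ft_force: [0.7, 0.8, -0.5]
grip_width: 0.003
```

>>> drive_tool --rows '[{"x": 0,"y": 0,"z": 0.07,"wx": 0,"wy": 0,"wz": 0,"claw": 0},{"x": 0,"y": 0,"z": 0.07,"wx": 0,"wy": 0,"wz": 0,"claw": 0}]'

```text
time_s: 9.8
ee_pos: [533.8, 2.4, 77.2]
ee_rot: [-0.093, 0.701, 0.093, 0.701]
ft_force: [-0.6, -0.4, -0.2]
grip_width: -0.002
```

>>> drive_tool --rows '[{"x": 0,"y": 0,"z": 0.06,"wx": 0,"wy": 0,"wz": 0,"claw": 0},{"x": 0,"y": 0,"z": 0.06,"wx": 0,"wy": 0,"wz": 0,"claw": 0}]'

```text
time_s: 10.0
ee_pos: [534.3, 2.4, 77.1]
ee_rot: [-0.093, 0.701, 0.093, 0.701]
ft_force: [-1.7, -0.5, 0.6]
grip_width: -0.001
```

>>> drive_tool --rows '[{"x": 0,"y": 0,"z": 0.06,"wx": 0,"wy": 0,"wz": 0,"claw": 0},{"x": 0,"y": 0,"z": 0.06,"wx": 0,"wy": 0,"wz": 0,"claw": 0}]'

```text
time_s: 10.2
ee_pos: [534.9, 2.5, 77.2]
ee_rot: [-0.093, 0.701, 0.093, 0.701]
ft_force: [-1.7, 0.0, 1.0]
grip_width: 0.0
```

>>> drive_tool --rows '[{"x": 0,"y": 0,"z": 0.05,"wx": 0,"wy": 0,"wz": 0,"claw": 0},{"x": 0,"y": 0,"z": 0.05,"wx": 0,"wy": 0,"wz": 0,"claw": 0}]'

```text
time_s: 10.4
ee_pos: [535.2, 2.7, 77.1]
ee_rot: [-0.093, 0.701, 0.093, 0.701]
ft_force: [-3.1, -1.8, 1.6]
grip_width: -0.001
```

>>> drive_tool --rows '[{"x": 0,"y": 0.8,"z": 0.05,"wx": 0,"wy": 0,"wz": 0,"claw": 0},{"x": 0,"y": 2.4,"z": 0.05,"wx": 0,"wy": 0,"wz": 0,"claw": 0},{"x": 0,"y": 4.0,"z": 0.0,"wx": 0,"wy": 0,"wz": 0,"claw": 0},{"x": 0,"y": 4.2,"z": -1.2,"wx": 0,"wy": 0,"wz": 0,"claw": 0}]'

```text
time_s: 10.8
ee_pos: [513.1, 42.8, 77.2]
ee_rot: [-0.093, 0.7, 0.094, 0.701]
ft_force: [-0.1, 0.4, 0.2]
grip_width: 0.001
```

Run:
```python
from h import *
f=watch(S[2],32); np.save("pics/w3.npy",f)
rel([*S[0],150],105.1)
snap("2")
C=np.zeros((600,800,3),np.uint8)
C[:600,:800]=crop("scene2",230,130,160,120,5)
cv2.imwrite("pics/c3.png",C)
```

```text
t 12.4 [-140, -160, None, None, None, 115, 93, 73, 53, 34, 14, -5, -25, -44, -62, -82, -100, -119, -138, -158, None, None, None, None, 113, 96, 77, 62, 45, 28, 12, -4]
t 12.4 pos [512.904  40.239  77.189] F [-0.027 -0.64  -0.658] grip 0.0010132573216762456 tool y ang 105.09141684483447
shift cm [-7.281 14.513  4.431] turn deg [-0.009  0.    -0.   ]
```

View pics/c3.png

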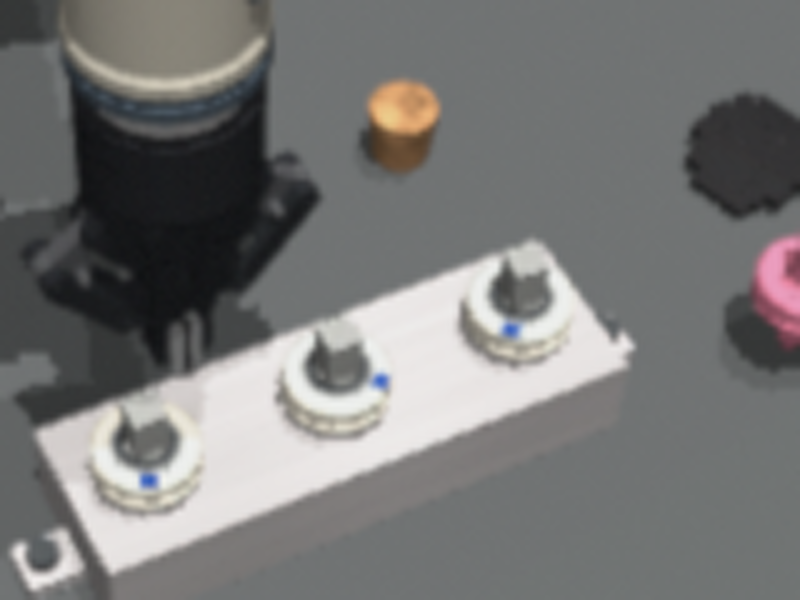

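The left-in-y roller (socket 1, at (517,300) in this crop) turned 44° with the finger and stopped dead. The other two ran over a full turn, so socket 1 holds the gritty roller. Now I go over its head.

>>> drive_tool --rows '[{"x": -4,"y": 1,"z": -1,"wx": 0,"wy": 0,"wz": 0,"claw": 4},{"x": -7.3,"y": 4,"z": 1,"wx": 0,"wy": 0,"wz": 0,"claw": 4},{"x": -7.3,"y": 9,"z": 3,"wx": 0,"wy": 0,"wz": 0,"claw": 4},{"x": -7.3,"y": 14.5,"z": 4.4,"wx": 0,"wy": 0,"wz": 0,"claw": 4},{"x": -7.3,"y": 14.5,"z": 4.4,"wx": 0,"wy": 0,"wz": 0,"claw": 4},{"x": -7.3,"y": 14.5,"z": 4.4,"wx": 0,"wy": 0,"wz": 0,"claw": 4}]'

```text
time_s: 13.1
ee_pos: [517.2, 193.3, 149.8]
ee_rot: [-0.094, 0.701, 0.094, 0.701]
ft_force: [0.7, -0.1, -0.2]
grip_width: 0.468
```

Run:
```python
from h import *
rel([*S[0],94],105.1)
snap("3")
C=np.zeros((600,800,3),np.uint8)
a=crop("scene3",285,115,100,120,5); C[:600,:500]=a
a=crop("top3",205,190,60,75,5)
C[:375,500:800]=a
cv2.imwrite("pics/c4.png",C)
```

```text
t 13.1 pos [517.241 193.263 149.833] F [ 0.698 -0.144 -0.174] grip 0.4680996711027325 tool y ang 105.27841284597625
shift cm [ 5.583 -0.149  0.031] turn deg [ 0.178 -0.038  0.003]
```

View pics/c4.png

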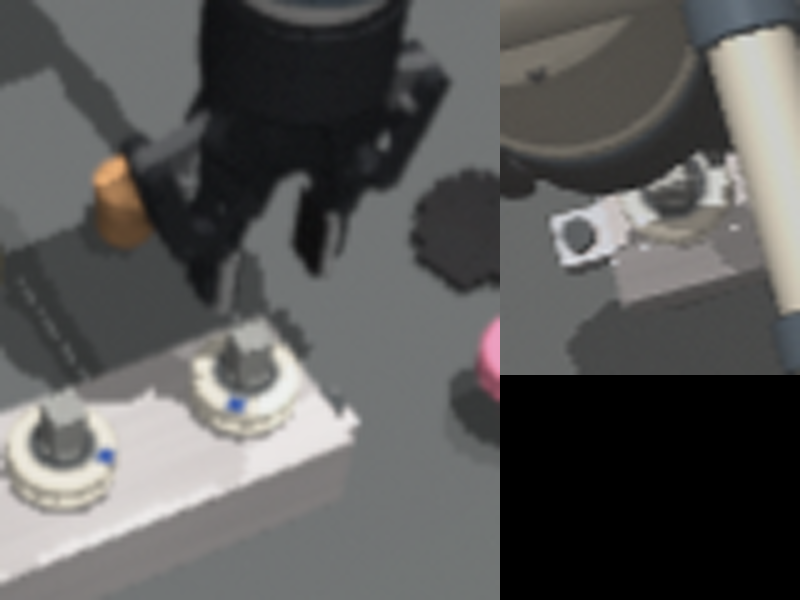

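The gripper is centred over the head of the socket-1 roller at (250,340) in the crop. I descend and then close.

>>> drive_tool --rows '[{"x": 3,"y": 0,"z": 0,"wx": 0,"wy": 0,"wz": 0,"claw": 4},{"x": 5.0,"y": 0,"z": 0,"wx": 0,"wy": 0,"wz": 0,"claw": 4},{"x": 5.5,"y": 0,"z": 0,"wx": 0,"wy": 0,"wz": 0,"claw": 4},{"x": 5.5,"y": 0,"z": 0,"wx": 0,"wy": 0,"wz": 0,"claw": 4},{"x": 5.5,"y": 0,"z": 0,"wx": 0,"wy": 0,"wz": 0,"claw": 4}]'

```text
time_s: 13.7
ee_pos: [518.4, 191.0, 96.5]
ee_rot: [-0.092, 0.7, 0.092, 0.702]
ft_force: [0.9, -0.2, 0.3]
grip_width: 0.466
```

>>> drive_tool --rows '[{"x": 0,"y": 0,"z": 0,"wx": 0,"wy": 0,"wz": 0,"claw": 1},{"x": 0,"y": 0,"z": 0,"wx": 0,"wy": 0,"wz": 0,"claw": 1},{"x": 0,"y": 0,"z": 0,"wx": 0,"wy": 0,"wz": 0,"claw": 1},{"x": 0,"y": 0,"z": 0,"wx": 0,"wy": 0,"wz": 0,"claw": 1},{"x": 0,"y": 0,"z": 0,"wx": 0,"wy": 0,"wz": 0,"claw": 1},{"x": 0,"y": 0,"z": 0,"wx": 0,"wy": 0,"wz": 0,"claw": 1}]' --grip_force 45

```text
time_s: 14.3
ee_pos: [518.3, 191.8, 96.8]
ee_rot: [-0.093, 0.7, 0.093, 0.702]
ft_force: [-1.3, -0.5, 5.5]
grip_width: 0.179
```

>>> drive_tool --rows '[{"x": -0.3,"y": 0,"z": 0,"wx": 0,"wy": 0,"wz": 0,"claw": 1},{"x": -1,"y": 0,"z": 0,"wx": 0,"wy": 0,"wz": 0,"claw": 1},{"x": -2,"y": 0,"z": 0,"wx": 0,"wy": 0,"wz": 0,"claw": 1},{"x": -3,"y": 0,"z": 0,"wx": 0,"wy": 0,"wz": 0,"claw": 1},{"x": -4.5,"y": 0,"z": 0,"wx": 0,"wy": 0,"wz": 0,"claw": 1},{"x": -7,"y": 0,"z": 0,"wx": 0,"wy": 0,"wz": 0,"claw": 1},{"x": -10,"y": 0,"z": 0,"wx": 0,"wy": 0,"wz": 0,"claw": 1},{"x": -10,"y": 0,"z": 0,"wx": 0,"wy": 0,"wz": 0,"claw": 1}]'

```text
time_s: 15.1
ee_pos: [519.4, 192.2, 201.9]
ee_rot: [-0.092, 0.698, 0.093, 0.704]
ft_force: [0.6, 0.4, -1.0]
grip_width: 0.18
```

Run:
```python
from h import *
rel([540.2,-328.2,195],100.3)
s=st(); print(s['M'])
```

```text
t 15.1 pos [519.381 192.224 201.866] F [ 0.555  0.444 -0.999] grip 0.17963359661219777 tool y ang 105.09049581234989
shift cm [  0.562 -50.79  -11.545] turn deg [ 4.79   0.544 -0.039]
[[ 0.009 -0.26   0.965]
 [ 0.003  0.966  0.26 ]
 [-1.     0.     0.01 ]]
```

>>> drive_tool --rows '[{"x": 0,"y": -4,"z": -0.9,"wx": 1,"wy": 0,"wz": 0,"claw": 1},{"x": 0,"y": -8.5,"z": -1.9,"wx": 2,"wy": 0,"wz": 0,"claw": 1},{"x": 0,"y": -13,"z": -3,"wx": 3,"wy": 0,"wz": 0,"claw": 1},{"x": 0,"y": -17.5,"z": -4,"wx": 4,"wy": 0,"wz": 0,"claw": 1},{"x": 0,"y": -22,"z": -5,"wx": 4.8,"wy": 0,"wz": 0,"claw": 1},{"x": 0,"y": -26.5,"z": -6,"wx": 4.8,"wy": 0,"wz": 0,"claw": 1},{"x": 0,"y": -31,"z": -7.05,"wx": 4.8,"wy": 0,"wz": 0,"claw": 1},{"x": 0,"y": -35.5,"z": -8.1,"wx": 4.8,"wy": 0,"wz": 0,"claw": 1},{"x": 0,"y": -40,"z": -9.1,"wx": 4.8,"wy": 0,"wz": 0,"claw": 1},{"x": 0,"y": -44,"z": -10,"wx": 4.8,"wy": 0,"wz": 0,"claw": 1}]'

```text
time_s: 16.1
ee_pos: [535.1, -261.4, 194.9]
ee_rot: [-0.063, 0.704, 0.063, 0.704]
ft_force: [0.6, 0.7, -1.1]
grip_width: 0.178
```

>>> drive_tool --rows '[{"x": 0,"y": 0,"z": 0,"wx": 0,"wy": 0,"wz": 0,"claw": 1},{"x": 0,"y": 0,"z": 0,"wx": 0,"wy": 0,"wz": 0,"claw": 1}]'

```text
time_s: 16.3
ee_pos: [535.2, -259.8, 194.5]
ee_rot: [-0.062, 0.705, 0.063, 0.704]
ft_force: [-0.1, 0.2, -2.2]
grip_width: 0.176
```

Run:
```python
from h import *
rel([540.2,-328.2,160],100.3)
```

```text
t 16.3 pos [ 535.196 -259.774  194.502] F [-0.119  0.244 -2.239] grip 0.17579049952770295 tool y ang 100.1743177214565
shift cm [ 3.441 -6.828 -0.713] turn deg [-0.126 -0.052 -0.078]
```

>>> drive_tool --rows '[{"x": 1,"y": -3.5,"z": -0.4,"wx": 0,"wy": 0,"wz": 0,"claw": 1},{"x": 2.5,"y": -6.8,"z": -0.7,"wx": 0,"wy": 0,"wz": 0,"claw": 1},{"x": 4.5,"y": -6.8,"z": -0.7,"wx": 0,"wy": 0,"wz": 0,"claw": 1},{"x": 5.3,"y": -6.8,"z": -0.7,"wx": 0,"wy": 0,"wz": 0,"claw": 1},{"x": 5.3,"y": -6.8,"z": -0.7,"wx": 0,"wy": 0,"wz": 0,"claw": 1},{"x": 5.3,"y": -6.8,"z": -0.7,"wx": 0,"wy": 0,"wz": 0,"claw": 1}]'

```text
time_s: 16.9
ee_pos: [541.4, -326.1, 143.2]
ee_rot: [-0.064, 0.704, 0.064, 0.705]
ft_force: [0.2, -0.2, -1.5]
grip_width: 0.182
```

Run:
```python
from h import *
rel([540.2,-328.2,100],100.3)
s=st();print(s['M'][:,0])
snap("4")
C=np.zeros((600,800,3),np.uint8)
C[:,:400]=crop("scene4",60,180,80,120,5); C[:,400:]=crop("top4",440,150,80,120,5)
cv2.imwrite("pics/c5.png",C)
# predicted nose tip position (TCP-81.8) and wheel centre
for n in("scene","top"): print(n,proj(n,[[*s['ee_pos'][:2],s['ee_pos'][2]-81.8],[*s['ee_pos'][:2],s['ee_pos'][2]-29.8],[540.2,-328.2,45]]))
```

```text
t 16.9 pos [ 541.407 -326.127  143.194] F [ 0.232 -0.244 -1.497] grip 0.18207495209476307 tool y ang 100.38218947310277
shift cm [ 4.319 -0.18  -0.16 ] turn deg [0.082 0.046 0.024]
[ 0.001 -0.    -1.   ]
scene [[ 90.549 234.514]
 [ 82.134 219.84 ]
 [ 92.056 238.548]]
top [[483.423 218.438]
 [496.26  213.332]
 [480.696 220.477]]
```

View pics/c5.png

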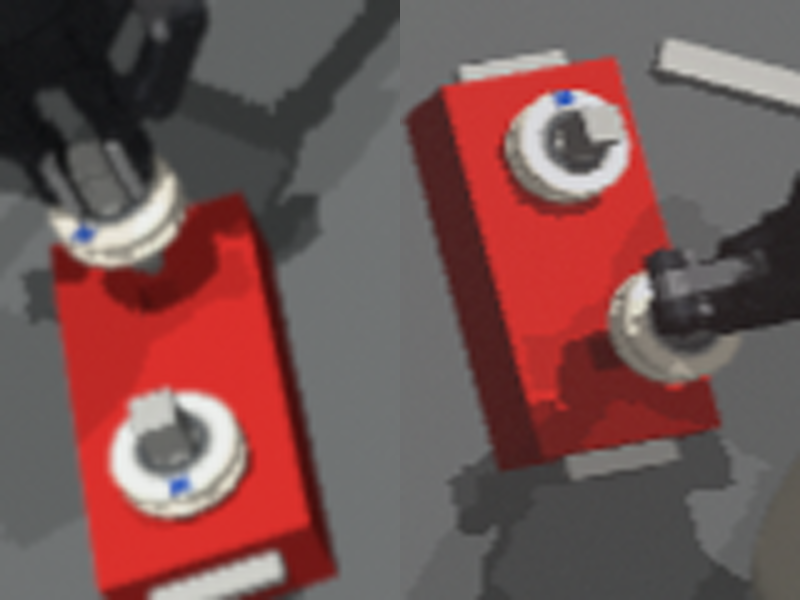

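The held roller hangs above the carrier, its nose visible near (148,268) in the scene crop above the socket. In both views the wheel looks about 2 mm towards +y of where the TCP predicts. I compare it with the fixed carrier roller through the same cameras to cancel the calibration bias.

```bash
cat > fit.py <<'E'
from h import *
from scipy.optimize import least_squares
th=np.linspace(0,2*np.pi,181)
def bounds(n,x,y,z):
    P=np.concatenate([np.c_[x+24*np.cos(th),y+24*np.sin(th),0*th+z+d] for d in(-8,8)]); q=proj(n,P)
    return np.array([q[:,0].min(),q[:,0].max(),q[:,1].min(),q[:,1].max()])
def locate(n,z,obs,x0):
    m=np.array([o is not None for o in obs]); o=np.array([v if v is not None else 0. for v in obs])
    r=least_squares(lambda p:(bounds(n,*p,z)-o)[m],x0); return r.x,r.fun
E
cat > f1.py <<'E'
from fit import *
def cv(n,l,r,t,b):
    ox,oy,x0,y0=(0,0,60,180) if n=="scene" else (400,0,440,150)
    f=lambda v,o,c:None if v is None else (v-o+.5)/5-.5+c
    return [f(l,ox,x0),f(r,ox,x0),f(t,oy,y0),f(b,oy,y0)]
zh=105.4
fx={"scene":(109,247,390,522),"top":(505,631,88,203)}; hd={"scene":(48,187,None,270),"top":(610,741,None,384)}
u=np.array([np.cos(np.radians(10.3)),np.sin(np.radians(10.3))])
for n in("scene","top"):
    a,ra=locate(n,59,cv(n,*fx[n]),[628,-312]); b,rb=locate(n,zh,cv(n,*hd[n]),[541,-326])
    print(n,"fixed",a,ra,"-> socket",a-90*u,"held",b,rb,"socket-held",a-90*u-b)
E
python3 f1.py
```

```text
scene fixed [ 627.743 -313.103] [-0.163  0.166  0.319 -0.308] -> socket [ 539.193 -329.195] held [ 538.931 -326.718] [ 0.007 -0.007  0.   ] socket-held [ 0.262 -2.478]
top fixed [ 630.039 -312.618] [-0.126  0.123 -0.155  0.153] -> socket [ 541.489 -328.711] held [ 541.763 -326.907] [-0.867  0.85  -0.012] socket-held [-0.274 -1.804]
```

>>> drive_tool --rows '[{"x": 0,"y": 0,"z": 0,"wx": 0,"wy": 0,"wz": 0,"claw": 1}]'

```text
time_s: 17.1
ee_pos: [541.4, -327.1, 143.7]
ee_rot: [-0.064, 0.704, 0.063, 0.705]
ft_force: [-0.1, -0.1, -1.5]
grip_width: 0.178
```

Run:
```python
from h import *
rel([541.4,-328.2,100],100.3)
```

```text
t 17.1 pos [ 541.437 -327.062  143.748] F [-0.111 -0.077 -1.481] grip 0.17795034806256121 tool y ang 100.33067150674817
shift cm [ 4.375 -0.104 -0.031] turn deg [0.031 0.095 0.091]
```

>>> drive_tool --rows '[{"x": 0.5,"y": -0.12,"z": 0,"wx": 0,"wy": 0,"wz": 0,"claw": 1},{"x": 1.2,"y": -0.12,"z": 0,"wx": 0,"wy": 0,"wz": 0,"claw": 1},{"x": 1.8,"y": -0.12,"z": 0,"wx": 0,"wy": 0,"wz": 0,"claw": 1},{"x": 2.1,"y": -0.12,"z": 0,"wx": 0,"wy": 0,"wz": 0,"claw": 1},{"x": 2.1,"y": -0.12,"z": 0,"wx": 0,"wy": 0,"wz": 0,"claw": 1}]'

```text
time_s: 17.6
ee_pos: [540.7, -328.3, 119.9]
ee_rot: [-0.063, 0.705, 0.064, 0.704]
ft_force: [-0.2, 0.8, -1.1]
grip_width: 0.176
```

>>> drive_tool --rows '[{"x": 0.2,"y": 0,"z": 0.04,"wx": 0,"wy": 0,"wz": 0,"claw": 1},{"x": 0.4,"y": 0,"z": 0.04,"wx": 0,"wy": 0,"wz": 0,"claw": 1},{"x": 0.4,"y": 0,"z": 0.04,"wx": 0,"wy": 0,"wz": 0,"claw": 1}]'

```text
time_s: 17.9
ee_pos: [541.5, -328.5, 117.0]
ee_rot: [-0.063, 0.704, 0.063, 0.704]
ft_force: [-0.3, -1.1, -1.7]
grip_width: 0.174
```

>>> drive_tool --rows '[{"x": 0.2,"y": 0,"z": 0,"wx": 0,"wy": 0,"wz": 0,"claw": 1},{"x": 0.4,"y": 0,"z": 0,"wx": 0,"wy": 0,"wz": 0,"claw": 1},{"x": 0.4,"y": 0,"z": 0,"wx": 0,"wy": 0,"wz": 0,"claw": 1}]'

```text
time_s: 18.2
ee_pos: [541.4, -328.5, 112.9]
ee_rot: [-0.063, 0.704, 0.063, 0.704]
ft_force: [-0.9, -0.1, -1.6]
grip_width: 0.175
```

Already about 5 mm of square shank is inside with no contact force. Continuing.

>>> drive_tool --rows '[{"x": 0.3,"y": 0,"z": 0,"wx": 0,"wy": 0,"wz": 0,"claw": 1},{"x": 0.6,"y": 0,"z": 0,"wx": 0,"wy": 0,"wz": 0,"claw": 1},{"x": 0.9,"y": 0,"z": 0,"wx": 0,"wy": 0,"wz": 0,"claw": 1},{"x": 0.9,"y": 0,"z": 0,"wx": 0,"wy": 0,"wz": 0,"claw": 1}]'

```text
time_s: 18.6
ee_pos: [541.3, -328.5, 103.4]
ee_rot: [-0.063, 0.704, 0.063, 0.704]
ft_force: [0.2, -1.7, -2.8]
grip_width: 0.174
```

>>> drive_tool --rows '[{"x": 0.2,"y": 0,"z": 0,"wx": 0,"wy": 0,"wz": 0,"claw": 1},{"x": 0.4,"y": 0,"z": 0,"wx": 0,"wy": 0,"wz": 0,"claw": 1},{"x": 0.5,"y": 0,"z": 0,"wx": 0,"wy": 0,"wz": 0,"claw": 1},{"x": 0.5,"y": 0,"z": 0,"wx": 0,"wy": 0,"wz": 0,"claw": 1}]'

```text
time_s: 19.0
ee_pos: [541.4, -328.5, 99.0]
ee_rot: [-0.063, 0.704, 0.063, 0.704]
ft_force: [0.7, -1.9, -2.4]
grip_width: 0.18
```

>>> drive_tool --rows '[{"x": 0.1,"y": 0,"z": 0,"wx": 0,"wy": 0,"wz": 0,"claw": 1},{"x": 0.18,"y": 0,"z": 0,"wx": 0,"wy": 0,"wz": 0,"claw": 1},{"x": 0.18,"y": 0,"z": 0,"wx": 0,"wy": 0,"wz": 0,"claw": 1}]'

```text
time_s: 19.3
ee_pos: [541.5, -328.5, 97.3]
ee_rot: [-0.063, 0.704, 0.063, 0.704]
ft_force: [0.3, 0.2, -1.0]
grip_width: 0.181
```

>>> drive_tool --rows '[{"x": 0.05,"y": 0,"z": 0,"wx": 0,"wy": 0,"wz": 0,"claw": 1},{"x": 0.1,"y": 0,"z": 0,"wx": 0,"wy": 0,"wz": 0,"claw": 1},{"x": 0.1,"y": 0,"z": 0,"wx": 0,"wy": 0,"wz": 0,"claw": 1}]'

```text
time_s: 19.6
ee_pos: [541.6, -328.5, 96.9]
ee_rot: [-0.064, 0.704, 0.063, 0.704]
ft_force: [-0.7, -0.4, 2.2]
grip_width: 0.183
```

The collar met the carrier top at z 96.9, against 96.8 when the roller stood in the block, with a light force. I release and rise.

>>> drive_tool --rows '[{"x": 0.03,"y": 0,"z": 0,"wx": 0,"wy": 0,"wz": 0,"claw": 1},{"x": 0.03,"y": 0,"z": 0,"wx": 0,"wy": 0,"wz": 0,"claw": 2.4},{"x": 0.03,"y": 0,"z": 0,"wx": 0,"wy": 0,"wz": 0,"claw": 3.5},{"x": 0,"y": 0,"z": 0,"wx": 0,"wy": 0,"wz": 0,"claw": 4},{"x": 0,"y": 0,"z": 0,"wx": 0,"wy": 0,"wz": 0,"claw": 4}]'

```text
time_s: 20.1
ee_pos: [541.5, -328.3, 96.1]
ee_rot: [-0.063, 0.704, 0.064, 0.704]
ft_force: [-0.9, 0.9, 1.3]
grip_width: 0.468
```

>>> drive_tool --rows '[{"x": -1,"y": 0,"z": 0,"wx": 0,"wy": 0,"wz": 0,"claw": 4},{"x": -3,"y": 0,"z": 0,"wx": 0,"wy": 0,"wz": 0,"claw": 4},{"x": -6,"y": 0,"z": 0,"wx": 0,"wy": 0,"wz": 0,"claw": 4},{"x": -10,"y": 0,"z": 0,"wx": 0,"wy": 0,"wz": 0,"claw": 4},{"x": -12,"y": 4,"z": -6,"wx": 0,"wy": 0,"wz": 0,"claw": 4},{"x": -12,"y": 9,"z": -10,"wx": 0,"wy": 0,"wz": 0,"claw": 4},{"x": -12,"y": 14,"z": -12,"wx": 0,"wy": 0,"wz": 0,"claw": 4},{"x": -12,"y": 14,"z": -12,"wx": 0,"wy": 0,"wz": 0,"claw": 4},{"x": -12,"y": 14,"z": -12,"wx": 0,"wy": 0,"wz": 0,"claw": 4}]'

```text
time_s: 21.0
ee_pos: [396.4, -209.6, 218.2]
ee_rot: [-0.064, 0.703, 0.064, 0.705]
ft_force: [0.1, -0.1, 0.4]
grip_width: 0.471
```

Run:
```python
from h import *
snap("5")
s=st();print(s['time_s'],s['ee_pos'],s['ft_force'])
C=np.zeros((600,800,3),np.uint8)
C[:360,:240]=crop("scene5",60,190,80,120,3); C[:360,240:480]=crop("top5",440,145,80,120,3)
i=np.load("pics/scene5.npy")[:,:,::-1]; C[:420//2*1,480:760]=cv2.resize(i,(280,210))
C[360:600,:480]=crop("scene5",215,160,160,80,3)
C[210:420,480:760]=cv2.resize(np.load("pics/top5.npy")[:,:,::-1],(280,210))
cv2.imwrite("pics/c6.png",C)
```

```text
21.1 [ 398.407 -211.942  217.811] [ 0.221  0.562 -0.093]
```

View pics/c6.png

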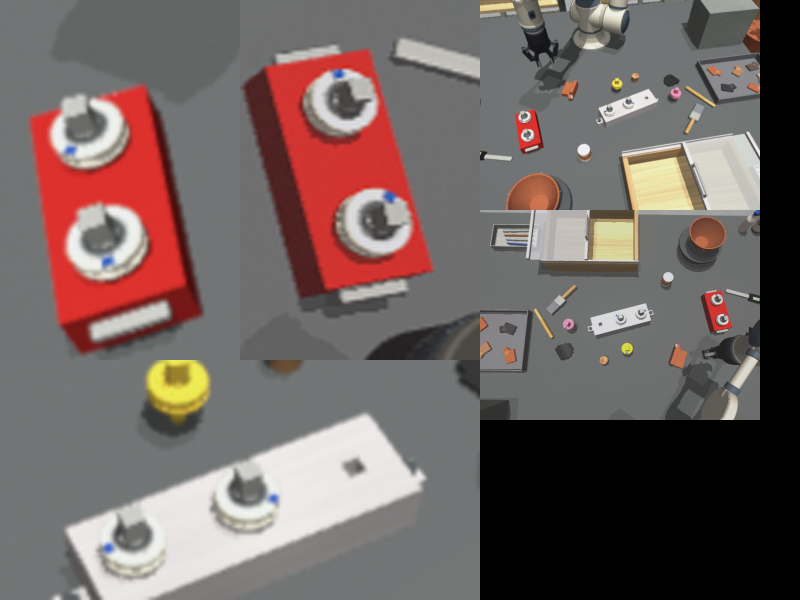

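The roller sits upright in the carrier at (90,130), level with the fixed one. The block keeps two rollers and has one empty socket, and the bystanders have not moved. Handing in.

Run:
```python
from h import *
from plant import arm
arm.sign_off()
```

```text
the job is handed in; nothing more can be done
```

The gritty roller was the one in the block's +y socket, and it is now seated in the red wash carrier. I handed the job in at about 21 s on the robot's clock; `sign_off` gave no verdict.

- **Spin test:** I flicked each wheel with a light rim contact of about 4 N. The +y wheel turned 44° with the finger and stopped dead. The middle and −y wheels each ran on for more than a full turn, seen in the camera frames.
- **Seating:** I lifted the gritty roller by its head and lowered it into the carrier socket in small steps, with side forces under 2 N. The collar touched at TCP height 96.9 mm, against 96.8 mm when it stood in the block, with about 2 N upward reading.
- **Last pictures:** The roller stands upright and level beside the fixed one. Two good rollers remain in the block, the bystanders look unmoved, and the arm is clear of everything.
- **Disagreement:** Before insertion, the two cameras placed the held roller about 2 mm off the socket in y. I corrected for this by comparing with the carrier's fixed roller.

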